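# Set out the building models on the site board

## Task

Finish the site model with the four loose white buildings: stand the tall tower squarely on the middle of the podium (the low block with steps on one side) and put the small stepped crown squarely on top of the tower. Stand the plain slab block behind the podium, on the side away from its steps, its long side parallel to the podium's back and centred on it, leaving a street about 40 mm wide between them; stand the gabled hall midway between the two low wings of the court, lengthwise along them. Leave the water bottle and the roll of tape where they are.

Things in the scene. Friction and masses are not known exactly. Their poses are not given: they have to be found in the camera images.
- podium: Fixed low white block with one dark band, 80 (x) x 90 (y) x 24 mm high, flat roof; three small dark steps (36 mm wide, 24 mm out, 18 mm high at most) on its front, -x, side. Origin: centre of its underside (steps not counted), on the table; +x points to its back, away from the steps. With a 40 mm street the slab's centre is 95 mm from the origin along +x, on the bare table.
- court: Fixed wooden base plate 80 (x) x 122 (y) x 3 mm thick, with two low white wings along its two 80 mm sides: each 80 long (x), 16 wide, tops 24 mm above the table, 90 mm clear between them. Origin: centre of its underside, on the table; x runs along the wings, y from wing to wing. The hall stands on the plate, its x along this x (either way round).
- tower_mid (a point): Loose white tower with six dark bands, 44 x 44 mm, 96 mm high, about 0.16 kg, standing upright. Grip it in its upper 30 mm so that the palm clears its top. Point: its centre, 48 mm above its foot; z up, x and y square to its sides.
- crown_mid (a point): Loose small white two-step crown (roof piece of the tower), standing upright: lower block 40 x 40 x 20 mm high, upper block 22 x 22 x 14 mm, 34 mm high in all, about 0.05 kg. Point: its centre, 17 mm above its foot; z up, x and y square to its sides.
- slab_mid (a point): Loose white slab block with a flat top and three dark bands, 80 (x) x 30 (y) x 50 mm high, about 0.12 kg, standing upright. Point: its centre, 25 mm above its foot; x along its long side, z up.
- hall_mid (a point): Loose white hall with a wooden gable roof and four dark windows on each long side, 70 (x) x 36 (y) mm walls 40 mm high, ridge along x about 55 mm above its foot, roof 74 mm long, about 0.11 kg, standing upright. Point: on its centre line, 27 mm above its foot; x along the ridge, z up.
- bottle_mid (a point): Clear water bottle with a blue cap, 60 mm in diameter, 200 mm tall, standing beyond the work area; leave it. Point: its centre, 100 mm up.
- tape_mid (a point): Loose cardboard roll of tape lying flat near the robot, 64 mm outer diameter, 19 mm high; leave it. Point: its centre, 9.5 mm up.
There are look-alikes about, which are no part of the job. Of the things that look like the court, take the one that is farthest to the robot's left at the start.

How it is judged (in metres and radians):
At the end, for the whole second after the job is handed in: All upright, at rest: tower on podium roof within 12 mm of middle, square within 0.25 rad; crown on tower within 10 mm, square within 0.25; slab on table behind podium, street 25-55 mm, centred within 15 mm, parallel within 0.2; hall on court plate within 12 mm of middle, parallel within 0.2 (horizontal distance between tower_mid and podium below 0.012 m and z of tower_mid in the frame of podium between 0.066 and 0.078 m and (angle between the x axis of tower_mid and the x axis of podium, either way round below 0.25 rad or angle between the x axis of tower_mid and the y axis of podium, either way round below 0.25 rad) and horizontal distance between crown_mid and tower_mid below 0.01 m and z of crown_mid in the frame of tower_mid between 0.059 and 0.071 m and (angle between the x axis of crown_mid and the x axis of tower_mid, either way round below 0.25 rad or angle between the x axis of crown_mid and the y axis of tower_mid, either way round below 0.25 rad) and x of slab_mid in the frame of podium between 0.08 and 0.11 m and y of slab_mid in the frame of podium between -0.015 and 0.015 m and z of slab_mid in the frame of podium between 0.019 and 0.031 m and angle between the x axis of slab_mid and the y axis of podium, either way round below 0.2 rad and horizontal distance between hall_mid and court below 0.012 m and z of hall_mid in the frame of court between 0.024 and 0.036 m and angle between the x axis of hall_mid and the x axis of court, either way round below 0.2 rad and angle between each of tower_mid, crown_mid, slab_mid, hall_mid's own z axis and vertical below 0.1 rad and linear speed of each of tower, crown, slab, hall below 0.02 m/s); the robot touches nothing.
It fails at once if the water bottle is shifted more than 30 mm or tipped (distance of bottle_mid from where it was at the start of the episode above 0.03 m or angle between bottle_mid's own z axis and vertical above 0.3 rad).
It fails at once if the roll of tape is shifted more than 30 mm or tipped (distance of tape_mid from where it was at the start of the episode above 0.03 m or angle between tape_mid's own z axis and vertical above 0.3 rad).
It also fails if it takes over 104 s, if anything falls off the work surface, if the arm or the gripper's body presses on something with over 40 N, if the wrist force passes 120 N, or if a joint passes its speed limit or range.

## Robot

A 6-joint arm with a two-finger parallel gripper is mounted at the origin on the work surface. World frame = base frame: x ahead of the robot, y to its left, z up, the work surface at z = 0. Lengths are in mm, angles in degrees, forces in N, time in s.
With the tool pointing down it reaches from about 300 to 850 mm from the base axis. Payload 4.2 kg.
Tool frame: the origin (TCP) lies midway between the tips of the shut fingers; the grasp point (between the pads) lies 19 mm behind it; x points along the fingers, z is the direction in which the jaws open and shut, and the axes are right-handed (so a half turn about x gives the same grasp; the last joint's range is limited). The gripper opens to 91 mm and grips with 3 to 60 N. Pads are 32 mm wide; open, the fingers measure 118 mm over their backs; the gripper's body (76 mm by 178 mm) begins 60 mm behind the grasp point.
Start: joints at [-67.208, 18.312, 89.639, -0, 72.044, -1.146], TCP at [233.312, -525.556, 213.976] pointing down, gripper open.
Joint ranges: [-177.97, 177.97], [-48.28, 115.42], [12.27, 149.76], [-77.06, 257.06], [2.81, 150.46], [-146.56, 146.56]. Speed limits (degrees/s): [147.25, 147.25, 180, 180, 180, 180].

## Interface

Orientations are given as [roll, pitch, yaw] about the fixed x, y, z axes, in that order (R = Rz(yaw) Ry(pitch) Rx(roll)).
In Python, from workcell import env gives the robot as it stands.
- The arm moves only by the tool send_rows, never from a script. Its argument "commands" is a list that holds one entry, the list of rows, each a list of 6 numbers: the shift along the tool's x, y, z normalised to -1 to 1, where 1 is 0.1 m, then the turn, a rotation vector about the tool's x, y, z normalised to -1 to 1, where 1 is 2 pi rad. In form: [[[x, y, z, wx, wy, wz], ...]]. A call has 1 to 20 rows; each row is the pose to reach, as a shift and turn from the pose commanded when the call began, along the tool's axes at that moment, turning the shorter way round; what a row does not reach only later rows make up. A row lasts 1/8 s, in which the tool goes at most 62.5 mm and 10.7 degrees, less where a joint would pass 70% of its speed; a pose out of reach is approached as far as the arm can. A call with a number of a shift or a turn outside -1 to 1 is refused whole. A call with a gripper value outside its range is refused whole. "jaw" is the closure, from -1 (fully open) to 1 (shut), so that 0 is half open, set as the call begins (left out, the last holds). The fingers move at their own pace and stop on an object; "force" is the grip in N (left out, the last holds). Time passes only in rows, so rows that repeat a pose let the fingers close. It gives the time, the measured TCP pose, the force and the opening at its end, in the units of the state.
- env.state(): the state, without advancing time (a new reading comes with each control period).
- env.grab_frame(name): name is "scene" or "top" or "wrist"; returns (picture, depth): 480x640x3 uint8, red, green, blue; 480x640 float32, mm along the optical axis (not along the pixel's ray), 0 where there is no reading.
- env.get_calibration(name): a dict with "mtx" (3x3 intrinsics, pixels), "camera_from_world" (4x4, takes a point from world to camera coordinates). Camera axes: x right, y up, looking along -z (the intrinsics and any distortion apply to the point x, -y, -z); pixel columns grow to the right and rows downward; lengths in mm; the calibration is good to about 2 mm. A picture is of the moment at which its call begins: read the wrist's pose just before it. get_calibration takes no time and is no camera call; for the wrist camera it gives the pose at the moment of the call.
- env.job_done(): hands the job in, once; it reports no verdict.
The state is a dict: "time_s": time; "qpos": joint angles; "qvel": joint speeds; "effort": joint torques, N m; "ee_pos": TCP position; "ee_rot": TCP orientation; "force": force on the tool from outside, world axes, zero at the start; "torque": the same for the moment, N m; "gripper_width": finger opening in mm.
Only numpy, scipy, OpenCV 4.12 (cv2) and the standard library are available. Lean on these libraries where they do the work, as an engineer would, in place of code of your own. Each camera call takes 0.05 s, during which the arm holds its last target.

## Working session

There is one attempt and no reset: what is moved stays moved. The work goes in short steps, Python scripts to look and compute and a tool call to move; the robot and the scene stay as the last step left them, time stands still between calls to the robot, and variables do not carry over. Pictures are saved under pics/ and viewed, and the job is handed in when it is done.

Besides the shell and the picture viewer there is one more tool, called after "Call:" by a JSON object that holds its "op" and its "data", one argument or row to a line. send_rows: Moves the arm, as the interface text tells. Its arguments: {"type":"object","properties":{"commands":{"type":"array","items":{"type":"array","items":{"type":"array","items":{"type":"number","minimum":-1,"maximum":1}}}},"jaw":{"type":"number"},"force":{"type":"number"}},"required":["commands"]}

```bash
ls; mkdir -p pics
python3 - <<'E'
from workcell import env
import cv2,numpy as np
print(env.state())
for n in ("scene","top"):
    p,d=env.grab_frame(n); cv2.imwrite(f"pics/{n}0.png",p[:,:,::-1]); np.save(f"pics/{n}0.npy",d)
    c=env.get_calibration(n); print(n,c)
E
```

```text
pics
{'time_s': 0.0, 'qpos': array([-6.72083979e+01,  1.83510713e+01,  8.97075919e+01, -5.26182549e-04,
        7.20426452e+01, -1.14540719e+00]), 'qvel': array([ 0.05855408,  0.00651819,  0.07465595,  0.03674935, -0.0678166 ,
       -0.0495429 ]), 'effort': array([-3.13318553e-03, -4.12461233e+01, -2.31974369e+01,  7.25578750e-02,
        4.59216011e-02, -1.37248207e-04]), 'ee_pos': array([ 233.10089262, -525.07370113,  213.11795232]), 'ee_rot': array([179.13751811,  89.89869034, 113.07469002]), 'force': array([-0.5209645 , -0.258991  ,  0.56868101]), 'torque': array([-0.02955483,  0.00892185,  0.00585226]), 'gripper_width': 91.36221029357516}
scene {'mtx': array([[513.29165002,   0.        , 326.6966453 ],
       [  0.        , 513.29165002, 245.41153112],
       [  0.        ,   0.        ,   1.        ]]), 'camera_from_world': array([[-6.38996918e-01,  7.69033864e-01, -1.64272635e-02,
         3.35939392e+02],
       [-5.50990579e-01, -4.42712141e-01,  7.07400411e-01,
         1.97253534e+02],
       [ 5.36742323e-01,  4.61077950e-01,  7.06622108e-01,
        -1.39001074e+03],
       [ 0.00000000e+00,  0.00000000e+00,  0.00000000e+00,
         1.00000000e+00]])}
top {'mtx': array([[575.5727187 ,   0.        , 319.05539908],
       [  0.        , 575.5727187 , 234.49025029],
       [  0.        ,   0.        ,   1.        ]]), 'camera_from_world': array([[-1.04989631e-02, -9.99885996e-01,  1.08520270e-02,
         1.35879074e+01],
       [ 9.84382337e-01, -8.42771310e-03,  1.75841941e-01,
        -5.34981022e+02],
       [-1.75730437e-01,  1.25287017e-02,  9.84358596e-01,
        -1.03815693e+03],
       [ 0.00000000e+00,  0.00000000e+00,  0.00000000e+00,
         1.00000000e+00]])}
```

View pics/top0.png

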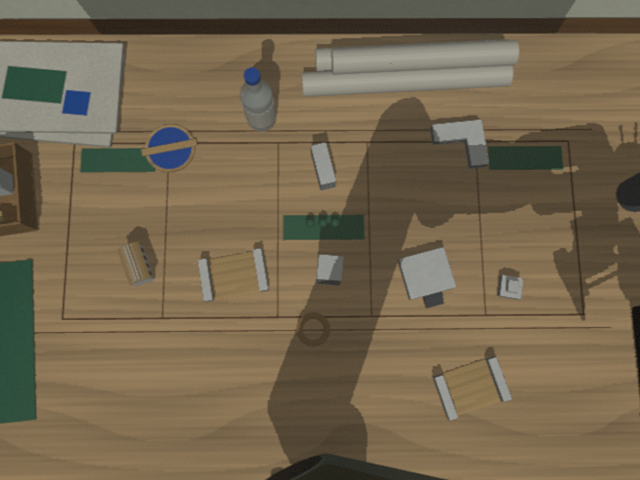

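View pics/scene0.png

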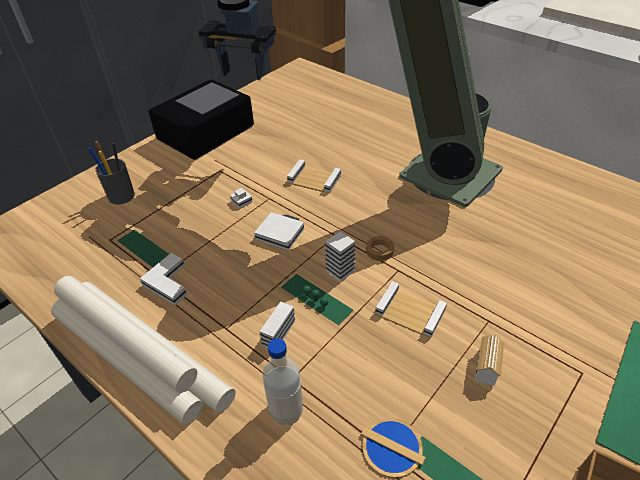

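Candidates in the top picture:
- **Courts:** (233,275) and (473,388). The one farthest to the robot's left is (233,275).
- **Podium:** (427,272), with dark steps at (433,298). The L-shaped block at (465,140) is a decoy.
- **Loose buildings:** tower (330,269), crown (511,287), slab (323,165), hall (137,263).
- **Leave alone:** tape (313,329), bottle (258,100).

Next I measure them from depth.

```bash
cat > h.py <<'E'
from workcell import env
import cv2,numpy as np
def cloud(d,c):
    M=c["mtx"]; T=np.linalg.inv(c["camera_from_world"])
    v,u=np.mgrid[0:480,0:640]
    x=(u-M[0,2])/M[0,0]*d; y=(v-M[1,2])/M[1,1]*d
    P=np.stack([x,-y,-d,np.ones_like(d)],-1)@T.T
    P=P[...,:3]; P[d<=0]=np.nan
    return P
def rect(P,roi,z0,z1):
    u0,v0,u1,v1=roi
    Q=P[v0:v1,u0:u1].reshape(-1,3); m=(Q[:,2]>z0)&(Q[:,2]<z1); Q=Q[m]
    if len(Q)<5: return None
    r=cv2.minAreaRect(Q[:,:2].astype(np.float32))
    return len(Q),np.round(r[0],1),np.round(r[1],1),round(r[2],1),np.round(np.median(Q[:,2]),1)
E
python3 - <<'E'
from h import *
p=cv2.imread('pics/top0.png'); d=np.load('pics/top0.npy')
c=env.get_calibration('top'); P=cloud(d,c)
for n,roi,a,b in [("podium",(390,235,465,310),20,30),("wingL",(190,250,217,308),18,30),("wingR",(250,240,275,300),18,30),("tower",(310,245,350,290),88,104),("crownlow",(490,265,530,305),14,26),("crowntop",(490,265,530,305),29,40),("slab",(305,130,345,195),44,56),("hall",(110,230,160,292),36,60),("hallridge",(110,230,160,292),51,60),("tape",(293,308,335,350),12,25),("steps",(415,285,450,312),8,21),("table",(340,290,380,310),-20,20)]:
    print(n,rect(P,roi,a,b))
cv2.imwrite('pics/c1.png',cv2.resize(p[225:315,100:280],None,fx=4,fy=4,interpolation=cv2.INTER_CUBIC))
cv2.imwrite('pics/c2.png',cv2.resize(p[225:320,380:540],None,fx=4,fy=4,interpolation=cv2.INTER_CUBIC))
cv2.imwrite('pics/c3.png',cv2.resize(p[130:350,290:370],None,fx=3,fy=3,interpolation=cv2.INTER_CUBIC)[:600])
E
```

```text
podium (1976, array([ 459.7, -198.6]), array([87.9, 90.9]), 14.1, np.float64(24.9))
wingL (381, array([454.6, 224.7]), array([79.6, 16.8]), 10.2, np.float64(25.1))
wingR (365, array([473.1, 120.5]), array([80.6, 16.5]), 9.9, np.float64(25.1))
tower (622, array([467.1,  -9.9]), array([44.3, 44.5]), 83.6, np.float64(97.3))
crownlow (303, array([ 435.8, -357.9]), array([42.5, 40.6]), 79.8, np.float64(20.8))
crowntop (152, array([ 435.7, -358.2]), array([23.7, 22.2]), 79.0, np.float64(34.4))
slab (641, array([673.9,  -0.9]), array([81.5, 30.6]), 13.2, np.float64(51.0))
hall (878, array([484.6, 355.6]), array([75.1, 42.5]), 20.5, np.float64(49.9))
hallridge (375, array([484.3, 355.2]), array([74.9, 26.8]), 21.9, np.float64(54.9))
tape (546, array([359.9,  20.5]), array([62.2, 62.1]), 45.1, np.float64(20.1))
steps (179, array([ 419.6, -206.1]), array([65.3, 41.3]), 89.4, np.float64(14.2))
table (797, array([415.3, -69. ]), array([75.9, 37.1]), 89.2, np.float64(1.3))
```

View pics/c1.png

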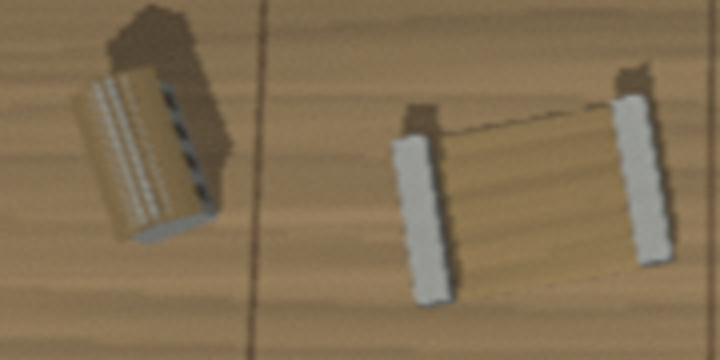

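View pics/c2.png

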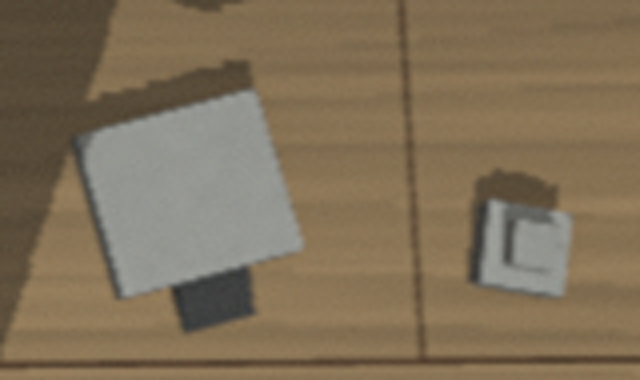

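View pics/c3.png

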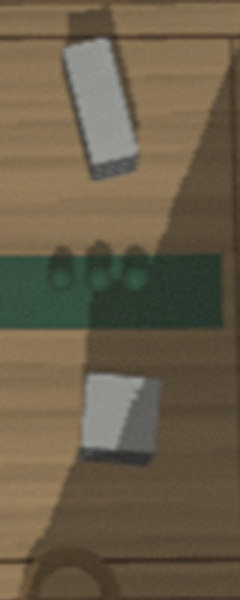

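Run:
```python
from h import *
d=np.load('pics/top0.npy'); ds=np.load('pics/scene0.npy')
P=cloud(d,env.get_calibration('top')); S=cloud(ds,env.get_calibration('scene'))
def near(A,x,y,r,z0,z1):
    Q=A.reshape(-1,3); m=(np.hypot(Q[:,0]-x,Q[:,1]-y)<r)&(Q[:,2]>z0)&(Q[:,2]<z1); Q=Q[m]
    r=cv2.minAreaRect(Q[:,:2].astype(np.float32)); return len(Q),np.round(r[0],1),np.round(r[1],1),round(r[2],1),np.round(np.median(Q[:,2]),1)
for nm,A in (("top",P),("scene",S)):
  print(nm)
  for n,x,y,r,a,b in [("podium",460,-199,70,23,27.5),("wingL",454.6,224.7,50,22,28),("wingR",473,120.5,50,22,28),("tower",467,-10,40,94,101),("crownlow",436,-358,35,18,24),("crowntop",436,-358,35,32,38),("slab",674,-1,60,48,54),("hall",484,355,60,36,60),("ridge",484,355,60,54,60),("hallwall",484,355,60,5,36),("tape",360,20.5,45,17,23),("bottle",780,110,80,30,190),("L",690,-250,120,15,80),("trees",560,0,70,5,60)]:
    try: print(n,near(A,x,y,r,a,b))
    except Exception as e: print(n,'none')
```

```text
top
podium (1430, array([ 459.8, -198.7]), array([87.9, 90.9]), 13.9, np.float64(25.1))
wingL (302, array([454.8, 225.1]), array([79.2, 16.3]), 10.1, np.float64(25.2))
wingR (314, array([473.4, 120.6]), array([80. , 16.4]), 9.7, np.float64(25.1))
tower (579, array([467.2, -10.1]), array([43.8, 44.2]), 83.9, np.float64(97.3))
crownlow (242, array([ 435.8, -357.6]), array([42. , 40.6]), 79.8, np.float64(21.0))
crowntop (123, array([ 435.7, -357.9]), array([23.2, 22.3]), 80.0, np.float64(34.6))
slab (544, array([674.2,  -1. ]), array([80.9, 30.2]), 13.2, np.float64(51.0))
hall (878, array([484.6, 355.6]), array([75.1, 42.5]), 20.5, np.float64(49.9))
ridge (233, array([484.7, 354.9]), array([74.1, 22.1]), 23.4, np.float64(56.3))
hallwall (261, array([481.3, 357.5]), array([116.6, 109.8]), 51.0, np.float64(10.9))
tape (459, array([360.1,  21.4]), array([61.7, 61.9]), 11.9, np.float64(20.1))
bottle (1300, array([778.6, 120.5]), array([52.9, 60. ]), 14.8, np.float64(125.7))
L (1489, array([ 718.9, -274.1]), array([ 94.7, 102.2]), 5.8, np.float64(26.5))
trees (439, array([565. ,   0.8]), arr
[... 489 characters left out ...]
2]), array([21.6, 21.3]), 75.8, np.float64(34.1))
slab (447, array([6.773e+02, 4.000e-01]), array([81.3, 31.2]), 13.4, np.float64(49.8))
hall (852, array([487.5, 356.7]), array([78.5, 41. ]), 21.2, np.float64(47.4))
ridge (115, array([488. , 356.4]), array([73.9,  9.6]), 21.8, np.float64(55.2))
hallwall (226, array([501.3, 347.5]), array([74.7, 31.7]), 50.2, np.float64(19.6))
tape (212, array([363.6,  22.3]), array([62.5, 61.4]), 35.4, np.float64(18.8))
bottle (1990, array([790.7, 126.7]), array([54.3, 60.3]), 46.1, np.float64(120.3))
L (1080, array([ 722.9, -272.8]), array([ 94.8, 104.5]), 5.6, np.float64(25.2))
trees (325, array([540.3, -10. ]), array([95.9, 71.7]), 17.3, np.float64(24.5))
```

```bash
cat >> h.py <<'E'
import json,os,sys
def load():
    return json.load(open('cmd.json')) if os.path.exists('cmd.json') else [233.312,-525.556,213.976,-66.062]
def apply(c,row):
    f=np.radians(c[3]); z=np.array([np.cos(f),np.sin(f),0]); y=np.array([-np.sin(f),np.cos(f),0]); x=np.array([0,0,-1.])
    p=np.array(c[:3])+100*(row[0]*x+row[1]*y+row[2]*z)
    return [*p,c[3]-360*row[3]]
def plan(*targets,save=True):
    """each target (x,y,z,phi); prints the calls' last rows, and tracks the commanded pose"""
    c=load()
    for t in targets:
        while True:
            f=np.radians(c[3]); z=np.array([np.cos(f),np.sin(f),0]); y=np.array([-np.sin(f),np.cos(f),0]); x=np.array([0,0,-1.])
            D=np.array(t[:3])-c[:3]; v=np.array([D@x,D@y,D@z])/100
            n=max(1,int(np.ceil(abs(v).max()-1e-9)))
            v=np.round(v/n,3); w=round((c[3]-t[3])/360,4)
            row=[*map(float,v),w,0,0]; c=apply(c,row)
            rows=max(np.linalg.norm(v)*100/62.5,abs(w)*360/10.7)
            print(row,"min rows %.1f"%rows)
            if n==1: break
        print('   ->',np.round(c,1))
    if save: json.dump(list(c),open('cmd.json','w'))
def chk():
    s=env.state(); from scipy.spatial.transform import Rotation as R
    r=np.radians(s['ee_rot']); M=R.from_euler('xyz',r).as_matrix()
    print('t',s['time_s'],np.round(s['ee_pos'],1),'phi %.1f'%np.degrees(np.arctan2(M[1,2],M[0,2])),'down',np.round(M[:,0],3),'w %.1f'%s['gripper_width'],'F',np.round(s['force'],1),'cmd',np.round(load(),1))
E
python3 -c "
from h import *
chk(); plan((676,0,200,-76.7))"
```

```text
t 0.1 [ 233.1 -525.1  213.2] phi -66.1 down [-0.001  0.001 -1.   ] w 91.3 F [-0.2  0.3  0.5] cmd [ 233.3 -525.6  214.   -66.1]
[0.02, 0.883, -0.43, 0.0296, 0, 0] min rows 1.6
[0.024, 0.946, -0.702, -0.0001, 0, 0] min rows 1.9
[0.024, 0.946, -0.702, 0.0001, 0, 0] min rows 1.9
[0.024, 0.945, -0.702, -0.0001, 0, 0] min rows 1.9
[0.024, 0.946, -0.702, 0.0001, 0, 0] min rows 1.9
[0.024, 0.946, -0.703, -0.0001, 0, 0] min rows 1.9
   -> [676.    0.  200.  -76.7]
```

Call:
{"op": "send_rows", "data": {
  "commands": [
    [[0.01,0.44,-0.215,0.0148,0,0],[0.02,0.883,-0.43,0.0296,0,0],[0.02,0.883,-0.43,0.0296,0,0]]
  ],
  "jaw": -1,
  "force": 20
}}

```text
time_s: 0.48
ee_pos: [297.8, -448.1, 211.6]
ee_rot: [176.3, 89.9, 99.8]
force: [-0.2, -0.3, 0.3]
gripper_width: 91.2
```

Call:
{"op": "send_rows", "data": {
  "commands": [
    [[0.012,0.473,-0.351,0,0,0],[0.024,0.946,-0.702,-0.0001,0,0],[0.024,0.946,-0.702,-0.0001,0,0]]
  ]
}}

```text
time_s: 0.85
ee_pos: [373.9, -358.5, 209.3]
ee_rot: [-174.4, 90.0, 109.2]
force: [-0.8, 0.0, -0.6]
gripper_width: 91.0
```

Call:
{"op": "send_rows", "data": {
  "commands": [
    [[0.012,0.473,-0.351,0,0,0],[0.024,0.946,-0.702,0.0001,0,0],[0.024,0.946,-0.702,0.0001,0,0]]
  ]
}}

```text
time_s: 1.23
ee_pos: [449.7, -269.3, 206.9]
ee_rot: [-91.3, 90.0, -167.8]
force: [-0.3, -0.4, 0.1]
gripper_width: 91.5
```

Call:
{"op": "send_rows", "data": {
  "commands": [
    [[0.012,0.473,-0.351,0,0,0],[0.024,0.945,-0.702,-0.0001,0,0],[0.024,0.945,-0.702,-0.0001,0,0]]
  ]
}}

```text
time_s: 1.6
ee_pos: [525.5, -179.9, 204.3]
ee_rot: [-28.2, 90.0, -104.7]
force: [-0.5, -0.5, -0.7]
gripper_width: 91.0
```

Call:
{"op": "send_rows", "data": {
  "commands": [
    [[0.012,0.473,-0.351,0,0,0],[0.024,0.946,-0.702,0.0001,0,0],[0.024,0.946,-0.702,0.0001,0,0]]
  ]
}}

```text
time_s: 1.98
ee_pos: [601.3, -90.4, 201.6]
ee_rot: [-42.5, 90.0, -119.0]
force: [-1.4, -0.9, -0.3]
gripper_width: 91.0
```

Call:
{"op": "send_rows", "data": {
  "commands": [
    [[0.012,0.473,-0.351,0,0,0],[0.024,0.946,-0.703,-0.0001,0,0],[0.024,0.946,-0.703,-0.0001,0,0],[0.024,0.946,-0.703,-0.0001,0,0],[0.024,0.946,-0.703,-0.0001,0,0]]
  ]
}}

```text
time_s: 2.6
ee_pos: [675.1, -2.5, 200.3]
ee_rot: [-40.3, 89.9, -117.1]
force: [0.1, 1.6, -0.5]
gripper_width: 91.1
```

Run:
```python
from h import *
chk()
c=env.get_calibration('wrist'); p,d=env.grab_frame('wrist'); cv2.imwrite('pics/w1.png',p[:,:,::-1])
P=cloud(d,c)
def near(A,x,y,r,z0,z1):
    Q=A.reshape(-1,3); m=(np.hypot(Q[:,0]-x,Q[:,1]-y)<r)&(Q[:,2]>z0)&(Q[:,2]<z1); Q=Q[m]
    r=cv2.minAreaRect(Q[:,:2].astype(np.float32)); return len(Q),np.round(r[0],1),np.round(r[1],1),round(r[2],1),np.round(np.median(Q[:,2]),1)
print(near(P,675,0,60,47,54)); print(near(P,675,0,60,44,58))
```

```text
t 2.6 [675.1  -2.5 200.3] phi -76.8 down [-0.    -0.001 -1.   ] w 91.1 F [ 0.1  1.6 -0.5] cmd [676.    0.  200.  -76.7]
(3433, array([6.751e+02, 2.000e-01]), array([80.4, 29.7]), 13.7, np.float64(49.4))
(3448, array([6.751e+02, 2.000e-01]), array([80.4, 29.7]), 13.7, np.float64(49.4))
```

View pics/w1.png

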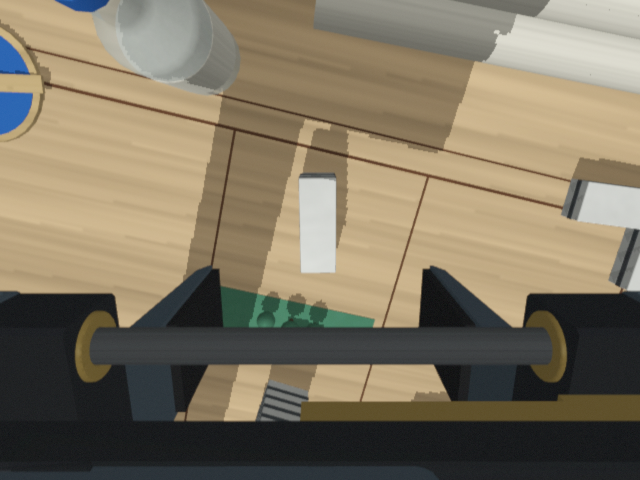

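The wrist picture shows the slab centred between the fingers at (318,222). Its measured position, (675,0) with long axis at 13.7°, agrees with the plan, so I go down and grip.

```bash
python3 -c "
from h import *
chk(); plan((675.5,0,105,-76.5),(675.5,0,10,-76.5)); print('lift'); plan((675.5,0,80,-76.5),(557.7,-172.4,80,15),(557.7,-172.4,12,15))"
```

```text
t 2.65 [675.2  -2.1 200.4] phi -76.8 down [-0.    -0.001 -1.   ] w 91.1 F [-0.1  0.5  1.2] cmd [676.    0.  200.  -76.7]
[0.95, -0.005, -0.001, -0.0005, 0, 0] min rows 1.5
   -> [675.5   0.  105.  -76.5]
[0.95, -0.0, -0.0, -0.0, 0, 0] min rows 1.5
   -> [675.5   0.   10.  -76.5]
lift
[-0.7, -0.0, -0.0, -0.0, 0, 0] min rows 1.1
   -> [675.5   0.   80.  -76.5]
[-0.0, -0.774, 0.701, -0.2542, 0, 0] min rows 8.6
[-0.0, -0.68, -0.792, 0.0, 0, 0] min rows 1.7
   -> [ 557.7 -172.4   80.    15. ]
[0.68, 0.0, -0.0, 0.0, 0, 0] min rows 1.1
   -> [ 557.7 -172.4   12.    15. ]
```

Call:
{"op": "send_rows", "data": {
  "commands": [
    [[0.48,0,0,0,0,0],[0.95,-0.005,-0.001,-0.0005,0,0],[0.95,-0.005,-0.001,-0.0005,0,0],[0.95,-0.005,-0.001,-0.0005,0,0]]
  ]
}}

```text
time_s: 3.15
ee_pos: [676.6, -0.6, 107.1]
ee_rot: [72.4, 89.8, -4.1]
force: [0.5, 0.2, 1.2]
gripper_width: 91.2
```

Call:
{"op": "send_rows", "data": {
  "commands": [
    [[0.3,0,0,0,0,0],[0.6,0,0,0,0,0],[0.8,0,0,0,0,0],[0.95,0,0,0,0,0],[0.95,0,0,0,0,0],[0.95,0,0,0,0,0]]
  ]
}}

```text
time_s: 3.9
ee_pos: [676.7, -0.1, 11.5]
ee_rot: [73.9, 89.8, -2.6]
force: [1.3, 0.5, -0.4]
gripper_width: 90.9
```

```bash
python3 -c "
from h import *
chk()"
```

```text
t 3.9 [ 6.767e+02 -1.000e-01  1.150e+01] phi -76.5 down [ 0.003 -0.    -1.   ] w 90.9 F [ 1.3  0.5 -0.4] cmd [ 557.7 -172.4   12.    15. ]
```

Call:
{"op": "send_rows", "data": {
  "commands": [
    [[0,0,0,0,0,0],[0,0,0,0,0,0],[0,0,0,0,0,0],[0,0,0,0,0,0],[0,0,0,0,0,0],[0,0,0,0,0,0],[0,0,0,0,0,0],[0,0,0,0,0,0]]
  ],
  "jaw": 1,
  "force": 20
}}

```text
time_s: 4.9
ee_pos: [675.5, 0.0, 9.9]
ee_rot: [-53.6, 90.0, -130.1]
force: [0.2, 0.2, 0.0]
gripper_width: 30.0
```

Call:
{"op": "send_rows", "data": {
  "commands": [
    [[-0.2,0,0,0,0,0],[-0.4,0,0,0,0,0],[-0.6,0,0,0,0,0],[-0.7,0,0,0,0,0],[-0.7,0,0,0,0,0]]
  ]
}}

```text
time_s: 5.52
ee_pos: [675.8, -0.0, 80.3]
ee_rot: [70.1, 89.9, -6.4]
force: [-0.6, -0.4, -0.8]
gripper_width: 30.1
```

Call:
{"op": "send_rows", "data": {
  "commands": [
    [[0,-0.08,0.07,-0.026,0,0],[0,-0.16,0.14,-0.052,0,0],[0,-0.24,0.215,-0.078,0,0],[0,-0.32,0.29,-0.104,0,0],[0,-0.4,0.36,-0.13,0,0],[0,-0.48,0.43,-0.156,0,0],[0,-0.56,0.51,-0.182,0,0],[0,-0.64,0.58,-0.208,0,0],[0,-0.72,0.65,-0.234,0,0],[0,-0.774,0.701,-0.2542,0,0],[0,-0.774,0.701,-0.2542,0,0],[0,-0.774,0.701,-0.2542,0,0],[0,-0.774,0.701,-0.2542,0,0]]
  ]
}}

```text
time_s: 7.15
ee_pos: [616.7, -85.9, 79.6]
ee_rot: [152.8, 90.0, 167.7]
force: [0.3, -0.6, -1.4]
gripper_width: 29.5
```

Call:
{"op": "send_rows", "data": {
  "commands": [
    [[0,-0.17,-0.2,0,0,0],[0,-0.34,-0.4,0,0,0],[0,-0.51,-0.6,0,0,0],[0,-0.68,-0.792,0,0,0],[0,-0.68,-0.792,0,0,0],[0,-0.68,-0.792,0,0,0],[0,-0.68,-0.792,0,0,0],[0,-0.68,-0.792,0,0,0]]
  ]
}}

```text
time_s: 8.15
ee_pos: [558.2, -171.8, 79.9]
ee_rot: [-26.7, 90.0, -11.6]
force: [-0.2, -0.1, -1.8]
gripper_width: 30.1
```

Run:
```python
from h import *
chk()
c=env.get_calibration('wrist'); p,d=env.grab_frame('wrist'); cv2.imwrite('pics/w2.png',p[:,:,::-1])
c2=env.get_calibration('top'); p,d2=env.grab_frame('top'); cv2.imwrite('pics/t2.png',p[:,:,::-1])
for n,P in (("w",cloud(d,c)),("t",cloud(d2,c2))):
    Q=P.reshape(-1,3); m=(np.hypot(Q[:,0]-465,Q[:,1]+197)<75)&(Q[:,2]>22.5)&(Q[:,2]<28); Q=Q[m]
    r=cv2.minAreaRect(Q[:,:2].astype(np.float32)); print(n,len(Q),r,np.median(Q[:,2]))
```

```text
t 8.15 [ 558.2 -171.8   79.9] phi 15.1 down [ 0. -0. -1.] w 30.1 F [-0.2 -0.1 -1.8] cmd [ 557.7 -172.4   12.    15. ]
w 14679 ((464.31005859375, -194.87469482421875), (80.39550018310547, 87.13993835449219), 14.539009094238281) 23.634377907505495
t 22 ((471.3853454589844, -153.21524047851562), (16.0788516998291, 8.164225578308105), 11.14037036895752) 25.053701282981592
```

View pics/w2.png

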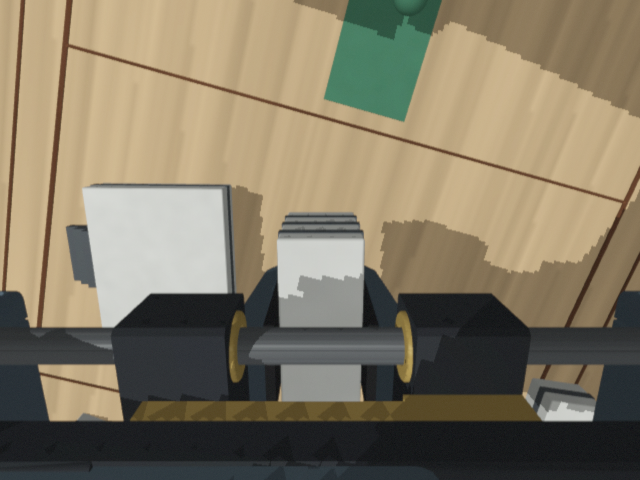

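Call:
{"op": "send_rows", "data": {
  "commands": [
    [[0.2,0,0,0,0,0],[0.4,0,0,0,0,0],[0.55,0,0,0,0,0],[0.63,0,0,0,0,0],[0.67,0,0,0,0,0],[0.695,0,0,0,0,0],[0.695,0,0,0,0,0],[0.695,0,0,0,0,0],[0.695,0,0,0,0,0]]
  ]
}}

```text
time_s: 9.38
ee_pos: [557.9, -172.5, 10.8]
ee_rot: [-40.5, 90.0, -25.5]
force: [0.3, -0.0, -1.5]
gripper_width: 29.9
```

Call:
{"op": "send_rows", "data": {
  "commands": [
    [[0,0,0,0,0,0],[0,0,0,0,0,0],[0,0,0,0,0,0],[0,0,0,0,0,0],[0,0,0,0,0,0]]
  ],
  "jaw": -0.2
}}

```text
time_s: 10.0
ee_pos: [557.8, -172.4, 10.5]
ee_rot: [-69.1, 90.0, -54.1]
force: [-0.8, -0.0, 0.1]
gripper_width: 54.8
```

```bash
python3 -c "
from h import *
chk(); json.dump([557.7,-172.4,10.5,15.0],open('cmd.json','w'))
plan((557.7,-172.4,95,15),(557.7,-172.4,165,15),(468.5,-9,165,-5.8)); print('down');plan((468.5,-9,66,-5.8))"
```

```text
t 10.0 [ 557.8 -172.4   10.5] phi 15.0 down [ 0. -0. -1.] w 54.8 F [-0.8 -0.   0.1] cmd [ 557.7 -172.4   12.    15. ]
[-0.845, 0.0, 0.0, 0.0, 0, 0] min rows 1.4
   -> [ 557.7 -172.4   95.    15. ]
[-0.7, 0.0, 0.0, 0.0, 0, 0] min rows 1.1
   -> [ 557.7 -172.4  165.    15. ]
[0.0, 0.905, -0.219, 0.0578, 0, 0] min rows 1.9
[0.0, 0.767, -0.527, -0.0, 0, 0] min rows 1.5
   -> [468.5  -9.  165.   -5.8]
down
[0.99, 0.0, 0.0, -0.0, 0, 0] min rows 1.6
   -> [468.5  -9.   66.   -5.8]
```

Call:
{"op": "send_rows", "data": {
  "commands": [
    [[-0.2,0,0,0,0,0],[-0.5,0,0,0,0,0],[-0.845,0,0,0,0,0],[-0.845,0,0,0,0,0]]
  ]
}}

```text
time_s: 10.5
ee_pos: [559.7, -173.1, 97.8]
ee_rot: [-33.7, 89.6, -18.7]
force: [-0.3, 0.4, 0.4]
gripper_width: 54.6
```

Call:
{"op": "send_rows", "data": {
  "commands": [
    [[-0.4,0,0,0,0,0],[-0.7,0,0,0,0,0],[-0.7,0,0,0,0,0]]
  ],
  "jaw": -1
}}

```text
time_s: 10.88
ee_pos: [558.7, -172.7, 166.2]
ee_rot: [-34.2, 89.8, -19.1]
force: [0.4, -0.8, -0.5]
gripper_width: 81.9
```

Call:
{"op": "send_rows", "data": {
  "commands": [
    [[0,0.45,-0.11,0.029,0,0],[0,0.905,-0.219,0.0578,0,0],[0,0.905,-0.219,0.0578,0,0],[0,0.905,-0.219,0.0578,0,0]]
  ]
}}

```text
time_s: 11.38
ee_pos: [513.0, -90.8, 163.8]
ee_rot: [-164.8, 89.9, -170.5]
force: [0.9, -0.2, -0.2]
gripper_width: 91.3
```

Call:
{"op": "send_rows", "data": {
  "commands": [
    [[0,0.38,-0.26,0,0,0],[0,0.767,-0.527,0,0,0],[0,0.767,-0.527,0,0,0],[0,0.767,-0.527,0,0,0],[0,0.767,-0.527,0,0,0],[0,0.767,-0.527,0,0,0]]
  ]
}}

```text
time_s: 12.12
ee_pos: [469.0, -9.8, 164.8]
ee_rot: [-96.1, 90.0, -101.9]
force: [-0.0, -0.0, -0.3]
gripper_width: 91.2
```

```bash
cat >> h.py <<'E'
def near(A,x,y,r,z0,z1):
    Q=A.reshape(-1,3); m=(np.hypot(Q[:,0]-x,Q[:,1]-y)<r)&(Q[:,2]>z0)&(Q[:,2]<z1); Q=Q[m]
    if len(Q)<5: return None
    r=cv2.minAreaRect(Q[:,:2].astype(np.float32)); return len(Q),np.round(r[0],1),np.round(r[1],1),round(r[2],1),np.round(np.median(Q[:,2]),1)
def look(cam,name):
    c=env.get_calibration(cam); p,d=env.grab_frame(cam); cv2.imwrite(f'pics/{name}.png',p[:,:,::-1]); np.save(f'pics/{name}.npy',d)
    return cloud(d,c)
E
python3 - <<'E'
from h import *
chk()
W=look('wrist','w3'); print(near(W,468,-9,45,91,100))
T=look('top','t3'); print('slab',near(T,558,-172,60,47,54),'tower',near(T,468,-9,45,93,101),'pod',near(T,465,-196,75,23,27.5))
S=look('scene','s3');print('slab',near(S,558,-172,60,47,54),'pod',near(S,465,-196,75,23,27.5))
E
```

```text
t 12.125 [469.   -9.8 164.8] phi -5.9 down [-0. -0. -1.] w 91.2 F [-0.  -0.  -0.3] cmd [468.5  -9.   66.   -5.8]
(4752, array([468. ,  -8.3]), array([43.9, 44.1]), 84.2, np.float64(95.5))
slab (519, array([ 557.4, -178.2]), array([30.5, 70.4]), 14.8, np.float64(50.8)) tower None pod (1396, array([ 459.5, -198.4]), array([87.8, 90.6]), 14.3, np.float64(25.2))
slab (353, array([ 559.5, -171.6]), array([31.9, 80.7]), 15.2, np.float64(49.7)) pod (538, array([ 467.9, -195.8]), array([82.3, 90.9]), 14.8, np.float64(24.2))
```

View pics/w3.png

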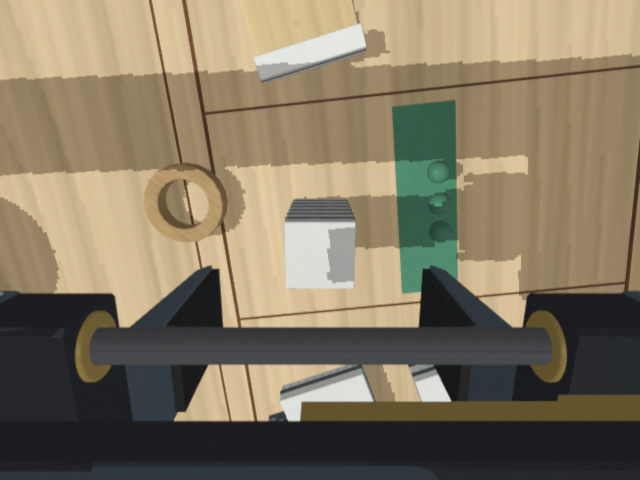

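View pics/s3.png

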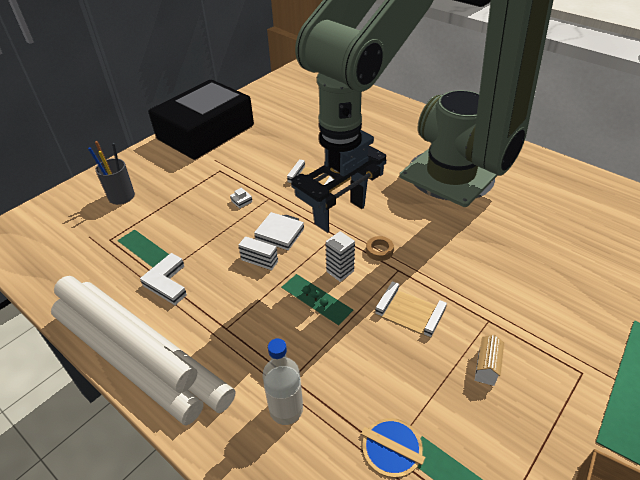

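The slab stands 94.7 mm behind the podium centre and is parallel to its back. The tower at (320,250) in the wrist picture sits between the fingers and measures (468,-8). Descending on it.

Call:
{"op": "send_rows", "data": {
  "commands": [
    [[0.3,0,0,0,0,0],[0.6,0,0,0,0,0],[0.85,0,0,0,0,0],[0.99,0,0,0,0,0],[0.99,0,0,0,0,0],[0.99,0,0,0,0,0],[0.99,0,0,0,0,0]]
  ]
}}

```text
time_s: 13.15
ee_pos: [469.2, -9.1, 66.9]
ee_rot: [1.0, 89.9, -4.8]
force: [0.0, -0.3, -0.4]
gripper_width: 91.0
```

Call:
{"op": "send_rows", "data": {
  "commands": [
    [[0,0,0,0,0,0],[0,0,0,0,0,0],[0,0,0,0,0,0],[0,0,0,0,0,0],[0,0,0,0,0,0],[0,0,0,0,0,0],[0,0,0,0,0,0],[0,0,0,0,0,0]]
  ],
  "jaw": 1,
  "force": 20
}}

```text
time_s: 14.15
ee_pos: [468.5, -9.0, 65.9]
ee_rot: [-44.1, 90.0, -49.9]
force: [-0.1, 0.2, -0.6]
gripper_width: 44.0
```

```bash
python3 -c "
from h import *
chk(); 
plan((468.5,-9,120,-5.8),(465,-197,120,14.9),(465,-197,90.5,14.9))"
```

```text
t 14.15 [468.5  -9.   65.9] phi -5.8 down [ 0. -0. -1.] w 44.0 F [-0.1  0.2 -0.6] cmd [468.5  -9.   66.   -5.8]
[-0.54, 0.0, 0.0, -0.0, 0, 0] min rows 0.9
   -> [468.5  -9.  120.   -5.8]
[0.0, -0.937, 0.078, -0.0575, 0, 0] min rows 1.9
[0.0, -0.904, -0.258, -0.0, 0, 0] min rows 1.5
   -> [ 465.  -197.   120.    14.9]
[0.295, 0.0, -0.0, -0.0, 0, 0] min rows 0.5
   -> [ 465.  -197.    90.5   14.9]
```

Call:
{"op": "send_rows", "data": {
  "commands": [
    [[-0.15,0,0,0,0,0],[-0.3,0,0,0,0,0],[-0.45,0,0,0,0,0],[-0.54,0,0,0,0,0],[-0.54,0,0,0,0,0]]
  ]
}}

```text
time_s: 14.78
ee_pos: [468.6, -9.1, 120.2]
ee_rot: [-1.4, 90.0, -7.2]
force: [-0.6, 0.1, -3.1]
gripper_width: 43.8
```

Call:
{"op": "send_rows", "data": {
  "commands": [
    [[0,-0.15,0.01,-0.01,0,0],[0,-0.35,0.03,-0.02,0,0],[0,-0.55,0.045,-0.035,0,0],[0,-0.75,0.06,-0.05,0,0],[0,-0.937,0.078,-0.0575,0,0],[0,-0.937,0.078,-0.0575,0,0],[0,-0.937,0.078,-0.0575,0,0]]
  ]
}}

```text
time_s: 15.65
ee_pos: [466.4, -102.5, 119.5]
ee_rot: [135.4, 89.9, 150.2]
force: [-0.9, -0.5, -1.6]
gripper_width: 43.8
```

Call:
{"op": "send_rows", "data": {
  "commands": [
    [[0,-0.2,-0.057,0,0,0],[0,-0.4,-0.114,0,0,0],[0,-0.6,-0.171,0,0,0],[0,-0.8,-0.228,0,0,0],[0,-0.904,-0.258,0,0,0],[0,-0.904,-0.258,0,0,0],[0,-0.904,-0.258,0,0,0],[0,-0.904,-0.258,0,0,0],[0,-0.904,-0.258,0,0,0]]
  ]
}}

```text
time_s: 16.77
ee_pos: [465.1, -196.6, 120.0]
ee_rot: [-23.0, 90.0, -8.1]
force: [-0.5, 0.2, -1.9]
gripper_width: 43.8
```

Run:
```python
from h import *
chk()
W=look('wrist','w4'); print(near(W,465,-197,45,140,156))
```

```text
t 16.775 [ 465.1 -196.6  120. ] phi 14.9 down [ 0. -0. -1.] w 43.8 F [-0.5  0.2 -1.9] cmd [ 465.  -197.    90.5   14.9]
(9536, array([ 464.5, -195.7]), array([66.5, 45.3]), 15.1, np.float64(149.5))
```

View pics/w4.png

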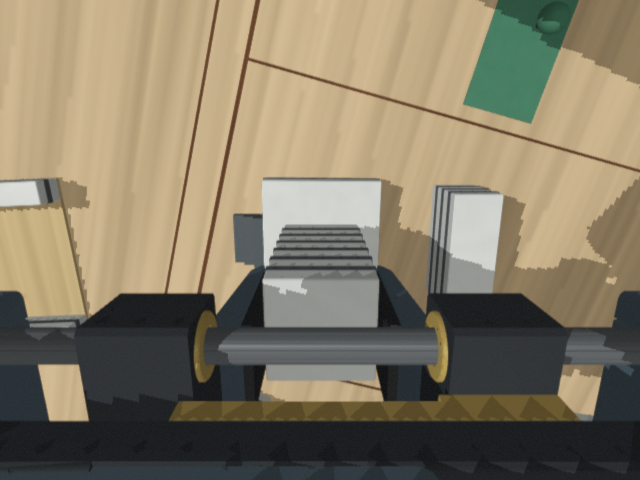

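The tower is held upright and square over the podium, seen at (320,330), with its centre about 1 mm from the podium's. Lowering it now.

Call:
{"op": "send_rows", "data": {
  "commands": [
    [[0.12,0,0,0,0,0],[0.2,0,0,0,0,0],[0.25,0,0,0,0,0],[0.28,0,0,0,0,0],[0.295,0,0,0,0,0],[0.295,0,0,0,0,0],[0.295,0,0,0,0,0],[0.295,0,0,0,0,0]]
  ]
}}

```text
time_s: 17.82
ee_pos: [465.2, -197.1, 90.6]
ee_rot: [-46.0, 90.0, -31.1]
force: [-1.3, -0.0, -1.1]
gripper_width: 43.8
```

Call:
{"op": "send_rows", "data": {
  "commands": [
    [[0,0,0,0,0,0],[0,0,0,0,0,0],[0,0,0,0,0,0],[0,0,0,0,0,0],[0,0,0,0,0,0],[0,0,0,0,0,0]]
  ],
  "jaw": -0.6
}}

```text
time_s: 18.58
ee_pos: [465.1, -197.0, 90.4]
ee_rot: [-63.3, 90.0, -48.4]
force: [-0.2, 0.5, 0.3]
gripper_width: 73.2
```

```bash
python3 -c "
from h import *
chk(); 
plan((465,-197,160,14.9),(437,-357,160,-10.5)); print('d'); plan((437,-357,90,-10.5),(437,-357,3.5,-10.5))"
```

```text
t 18.575 [ 465.1 -197.    90.4] phi 14.9 down [ 0. -0. -1.] w 73.2 F [-0.2  0.5  0.3] cmd [ 465.  -197.    90.5   14.9]
[-0.695, 0.0, -0.0, -0.0, 0, 0] min rows 1.1
   -> [ 465.  -197.   160.    14.9]
[0.0, -0.737, -0.341, 0.0705, 0, 0] min rows 2.4
[0.0, -0.812, 0.008, 0.0, 0, 0] min rows 1.3
   -> [ 437.  -357.   160.   -10.5]
d
[0.7, -0.0, -0.0, 0.0, 0, 0] min rows 1.1
   -> [ 437.  -357.    90.   -10.5]
[0.865, -0.0, -0.0, 0.0, 0, 0] min rows 1.4
   -> [ 437.  -357.     3.5  -10.5]
```

Call:
{"op": "send_rows", "data": {
  "commands": [
    [[-0.2,0,0,0,0,0],[-0.45,0,0,0,0,0],[-0.695,0,0,0,0,0],[-0.695,0,0,0,0,0]]
  ]
}}

```text
time_s: 19.08
ee_pos: [466.3, -197.6, 161.6]
ee_rot: [-39.6, 89.7, -24.7]
force: [-0.5, -1.0, 0.1]
gripper_width: 73.2
```

Call:
{"op": "send_rows", "data": {
  "commands": [
    [[0,-0.35,-0.16,0.035,0,0],[0,-0.737,-0.341,0.0705,0,0],[0,-0.737,-0.341,0.0705,0,0],[0,-0.737,-0.341,0.0705,0,0],[0,-0.737,-0.341,0.0705,0,0]]
  ]
}}

```text
time_s: 19.7
ee_pos: [450.8, -276.5, 159.3]
ee_rot: [157.3, 89.9, 146.9]
force: [0.3, -0.4, -0.1]
gripper_width: 72.9
```

Call:
{"op": "send_rows", "data": {
  "commands": [
    [[0,-0.4,0.004,0,0,0],[0,-0.812,0.008,0,0,0],[0,-0.812,0.008,0,0,0],[0,-0.812,0.008,0,0,0],[0,-0.812,0.008,0,0,0],[0,-0.812,0.008,0,0,0]]
  ]
}}

```text
time_s: 20.45
ee_pos: [437.3, -356.2, 160.1]
ee_rot: [8.4, 90.0, -2.0]
force: [0.0, 0.1, -0.4]
gripper_width: 73.1
```

Run:
```python
from h import *
chk()
W=look('wrist','w5'); print('crown low',near(W,437,-357,35,17,24),'top',near(W,437,-357,35,31,38))
T=look('top','t5'); print('tower',near(T,465,-197,40,117,126),'slab',near(T,558,-172,60,47,54))
S=look('scene','s5');print('tower',near(S,465,-197,40,117,125),'pod',near(S,465,-196,75,23,27.5),'slab',near(S,558,-172,60,47,54))
```

```text
t 20.45 [ 437.3 -356.2  160.1] phi -10.4 down [ 0. -0. -1.] w 73.1 F [ 0.   0.1 -0.4] cmd [ 437.  -357.     3.5  -10.5]
crown low (1566, array([ 437.2, -357. ]), array([39.8, 40. ]), 79.8, np.float64(19.5)) top (797, array([ 437. , -356.7]), array([21.7, 21.6]), 80.1, np.float64(33.5))
tower (623, array([ 463.6, -198. ]), array([44., 45.]), 14.4, np.float64(120.9)) slab (603, array([ 555.9, -173.4]), array([30.4, 81.1]), 14.7, np.float64(50.8))
tower (250, array([ 467.5, -196.2]), array([46.9, 45.9]), 15.6, np.float64(119.6)) pod (294, array([ 467.5, -194.5]), array([80.3, 90.6]), 13.8, np.float64(24.5)) slab (348, array([ 560. , -171.9]), array([32.7, 82. ]), 14.8, np.float64(49.5))
```

View pics/w5.png

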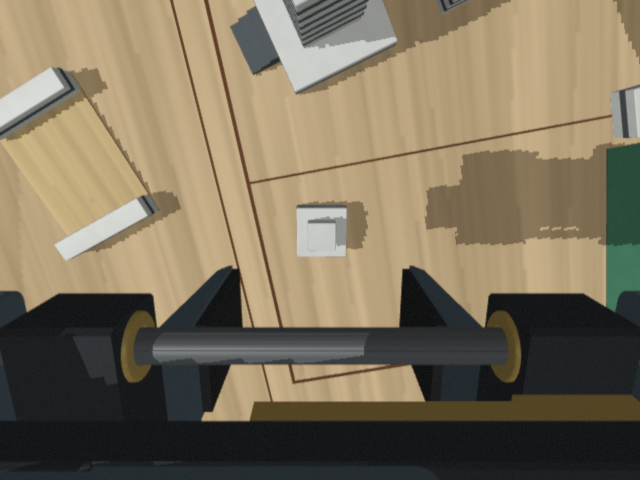

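View pics/s5.png

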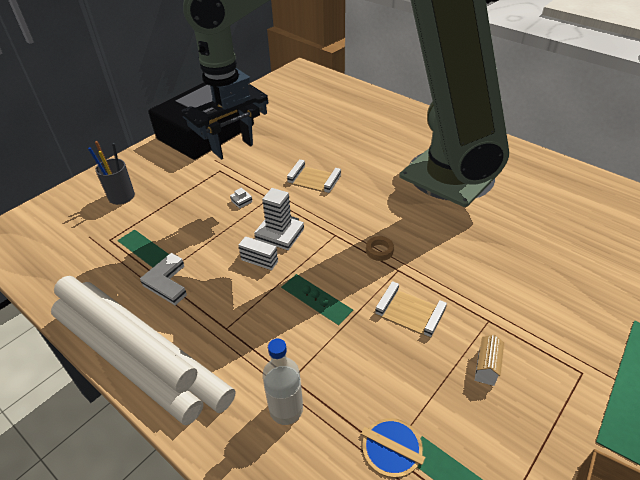

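The tower stands centred and square on the podium. The crown, at (322,231) in the wrist picture, measures (437,-357), which matches the plan, so I grip its lower block.

Call:
{"op": "send_rows", "data": {
  "commands": [
    [[0.4,0,0,0,0,0],[0.7,0,0,0,0,0],[0.7,0,0,0,0,0]]
  ]
}}

```text
time_s: 20.98
ee_pos: [435.8, -355.8, 88.0]
ee_rot: [150.1, 89.7, 139.7]
force: [-0.3, 0.2, 0.5]
gripper_width: 73.2
```

Call:
{"op": "send_rows", "data": {
  "commands": [
    [[0.3,0,0,0,0,0],[0.55,0,0,0,0,0],[0.72,0,0,0,0,0],[0.81,0,0,0,0,0],[0.85,0,0,0,0,0],[0.865,0,0,0,0,0],[0.865,0,0,0,0,0],[0.865,0,0,0,0,0]]
  ]
}}

```text
time_s: 21.98
ee_pos: [437.4, -357.3, 3.9]
ee_rot: [-31.6, 89.9, -42.1]
force: [-0.3, 0.5, -0.0]
gripper_width: 72.8
```

Call:
{"op": "send_rows", "data": {
  "commands": [
    [[0,0,0,0,0,0],[0,0,0,0,0,0],[0,0,0,0,0,0],[0,0,0,0,0,0],[0,0,0,0,0,0],[0,0,0,0,0,0],[0,0,0,0,0,0]]
  ],
  "jaw": 1,
  "force": 15
}}

```text
time_s: 22.85
ee_pos: [437.1, -357.0, 3.5]
ee_rot: [-28.1, 90.0, -38.5]
force: [-0.1, 0.5, 0.5]
gripper_width: 39.7
```

```bash
python3 -c "
from h import *
chk(); 
plan((437,-357,90,-10.5),(437,-357,160,-10.5),(465.2,-197,160,15),(465.2,-197,124.3,15))"
```

```text
t 22.85 [ 437.1 -357.     3.5] phi -10.5 down [ 0. -0. -1.] w 39.7 F [-0.1  0.5  0.5] cmd [ 437.  -357.     3.5  -10.5]
[-0.865, -0.0, -0.0, 0.0, 0, 0] min rows 1.4
   -> [ 437.  -357.    90.   -10.5]
[-0.7, -0.0, -0.0, 0.0, 0, 0] min rows 1.1
   -> [ 437.  -357.   160.   -10.5]
[0.0, 0.812, -0.007, -0.0708, 0, 0] min rows 2.4
[0.0, 0.736, 0.343, 0.0, 0, 0] min rows 1.3
   -> [ 465.2 -197.1  160.    15. ]
[0.357, 0.0, 0.0, 0.0, 0, 0] min rows 0.6
   -> [ 465.2 -197.1  124.3   15. ]
```

Call:
{"op": "send_rows", "data": {
  "commands": [
    [[-0.2,0,0,0,0,0],[-0.4,0,0,0,0,0],[-0.65,0,0,0,0,0],[-0.865,0,0,0,0,0],[-0.865,0,0,0,0,0]]
  ]
}}

```text
time_s: 23.48
ee_pos: [438.0, -357.8, 91.4]
ee_rot: [-30.9, 89.8, -41.3]
force: [-0.5, -0.1, -0.1]
gripper_width: 39.7
```

Call:
{"op": "send_rows", "data": {
  "commands": [
    [[-0.25,0,0,0,0,0],[-0.5,0,0,0,0,0],[-0.7,0,0,0,0,0],[-0.7,0,0,0,0,0],[-0.7,0,0,0,0,0]]
  ]
}}

```text
time_s: 24.1
ee_pos: [436.4, -356.4, 158.3]
ee_rot: [150.5, 89.8, 140.1]
force: [-0.7, -0.3, -0.8]
gripper_width: 39.8
```

Call:
{"op": "send_rows", "data": {
  "commands": [
    [[0,0.2,0,-0.018,0,0],[0,0.4,-0.003,-0.036,0,0],[0,0.6,-0.005,-0.053,0,0],[0,0.812,-0.007,-0.0708,0,0],[0,0.812,-0.007,-0.0708,0,0],[0,0.812,-0.007,-0.0708,0,0]]
  ]
}}

```text
time_s: 24.85
ee_pos: [450.9, -277.4, 159.3]
ee_rot: [163.0, 89.9, 177.9]
force: [1.2, -0.5, -0.6]
gripper_width: 39.9
```

Call:
{"op": "send_rows", "data": {
  "commands": [
    [[0,0.18,0.085,0,0,0],[0,0.36,0.17,0,0,0],[0,0.54,0.25,0,0,0],[0,0.68,0.32,0,0,0],[0,0.736,0.343,0,0,0],[0,0.736,0.343,0,0,0],[0,0.736,0.343,0,0,0],[0,0.736,0.343,0,0,0],[0,0.736,0.343,0,0,0]]
  ]
}}

```text
time_s: 25.98
ee_pos: [465.2, -197.4, 159.9]
ee_rot: [-97.8, 90.0, -82.8]
force: [-0.3, 0.0, -1.0]
gripper_width: 39.6
```

Run:
```python
from h import *
chk()
W=look('wrist','w6'); print('tower',near(W,465,-197,40,117,123),'crowntop',near(W,465,-197,30,186,194))
S=look('scene','s6');print('tower',near(S,465,-197,40,117,125))
```

```text
t 25.975 [ 465.2 -197.4  159.9] phi 15.0 down [ 0. -0. -1.] w 39.6 F [-0.3  0.  -1. ] cmd [ 465.2 -197.1  124.3   15. ]
tower (2132, array([ 460.7, -182.2]), array([44.1, 15.2]), 15.0, np.float64(119.5)) crowntop (1801, array([ 464.8, -196.3]), array([48.5, 34.4]), 15.0, np.float64(189.8))
tower (245, array([ 467. , -196.5]), array([47., 47.]), 14.1, np.float64(119.4))
```

View pics/w6.png

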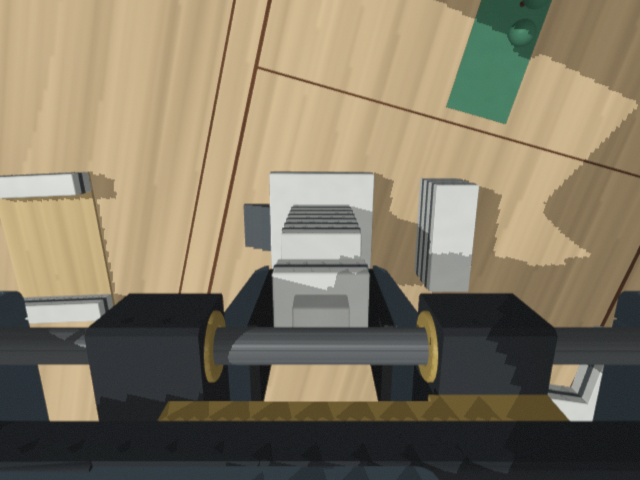

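The crown is held square over the tower, seen at (320,300). The tower's visible edge puts its centre at (464.4,-196.1), about 1 mm from the tool, so I lower it.

Call:
{"op": "send_rows", "data": {
  "commands": [
    [[0.12,0,0,0,0,0],[0.22,0,0,0,0,0],[0.29,0,0,0,0,0],[0.33,0,0,0,0,0],[0.345,0,0,0,0,0],[0.357,0,0,0,0,0],[0.357,0,0,0,0,0],[0.357,0,0,0,0,0],[0.357,0,0,0,0,0]]
  ]
}}

```text
time_s: 27.2
ee_pos: [465.3, -197.1, 124.4]
ee_rot: [-46.1, 90.0, -31.1]
force: [0.4, -0.6, -0.3]
gripper_width: 39.8
```

Call:
{"op": "send_rows", "data": {
  "commands": [
    [[0,0,0,0,0,0],[0,0,0,0,0,0],[0,0,0,0,0,0],[0,0,0,0,0,0],[0,0,0,0,0,0],[0,0,0,0,0,0]]
  ],
  "jaw": -0.6
}}

```text
time_s: 27.95
ee_pos: [465.3, -197.1, 124.3]
ee_rot: [-98.0, 90.0, -83.0]
force: [0.2, 0.1, -0.4]
gripper_width: 73.0
```

```bash
python3 -c "
from h import *
chk(); 
plan((465.2,-197.1,215,15),(487,356,190,-68.5));"
```

```text
t 27.95 [ 465.3 -197.1  124.3] phi 15.0 down [ 0. -0. -1.] w 73.0 F [ 0.2  0.1 -0.4] cmd [ 465.2 -197.1  124.3   15. ]
[-0.907, -0.0, -0.0, 0.0, 0, 0] min rows 1.5
   -> [ 465.2 -197.1  215.    15. ]
[0.042, 0.881, 0.274, 0.2319, 0, 0] min rows 7.8
[0.042, 0.372, -0.844, 0.0, 0, 0] min rows 1.5
[0.042, 0.372, -0.844, 0.0, 0, 0] min rows 1.5
[0.041, 0.372, -0.844, 0.0, 0, 0] min rows 1.5
[0.042, 0.371, -0.844, 0.0, 0, 0] min rows 1.5
[0.041, 0.372, -0.845, 0.0, 0, 0] min rows 1.5
   -> [487.  356.  190.  -68.5]
```

Call:
{"op": "send_rows", "data": {
  "commands": [
    [[-0.2,0,0,0,0,0],[-0.5,0,0,0,0,0],[-0.907,0,0,0,0,0],[-0.907,0,0,0,0,0]]
  ]
}}

```text
time_s: 28.45
ee_pos: [467.1, -197.9, 218.1]
ee_rot: [-39.5, 89.6, -24.5]
force: [0.1, 0.0, -0.2]
gripper_width: 73.2
```

Call:
{"op": "send_rows", "data": {
  "commands": [
    [[0.005,0.11,0.034,0.029,0,0],[0.01,0.22,0.068,0.058,0,0],[0.015,0.33,0.1,0.087,0,0],[0.02,0.44,0.137,0.116,0,0],[0.03,0.55,0.17,0.145,0,0],[0.035,0.66,0.2,0.174,0,0],[0.04,0.77,0.24,0.203,0,0],[0.042,0.881,0.274,0.2319,0,0],[0.042,0.881,0.274,0.2319,0,0],[0.042,0.881,0.274,0.2319,0,0]]
  ]
}}

```text
time_s: 29.7
ee_pos: [468.6, -105.1, 210.2]
ee_rot: [-104.7, 89.9, -173.0]
force: [-0.0, 0.3, -0.6]
gripper_width: 73.3
```

Call:
{"op": "send_rows", "data": {
  "commands": [
    [[0.02,0.186,-0.422,0,0,0],[0.042,0.372,-0.844,0,0,0],[0.042,0.372,-0.844,0,0,0]]
  ]
}}

```text
time_s: 30.08
ee_pos: [472.3, -11.0, 206.2]
ee_rot: [-135.3, 90.0, 156.5]
force: [-0.4, 0.1, 0.3]
gripper_width: 72.9
```

Call:
{"op": "send_rows", "data": {
  "commands": [
    [[0.02,0.186,-0.422,0,0,0],[0.042,0.372,-0.844,0,0,0],[0.042,0.372,-0.844,0,0,0]]
  ]
}}

```text
time_s: 30.45
ee_pos: [476.3, 80.5, 202.0]
ee_rot: [-75.6, 90.0, -143.8]
force: [0.3, -0.7, -0.2]
gripper_width: 72.8
```

Call:
{"op": "send_rows", "data": {
  "commands": [
    [[0.02,0.186,-0.422,0,0,0],[0.041,0.372,-0.844,0,0,0],[0.041,0.372,-0.844,0,0,0]]
  ]
}}

```text
time_s: 30.82
ee_pos: [480.3, 172.1, 197.9]
ee_rot: [-30.8, 90.0, -99.1]
force: [0.1, -0.4, -0.9]
gripper_width: 73.5
```

Call:
{"op": "send_rows", "data": {
  "commands": [
    [[0.02,0.186,-0.422,0,0,0],[0.042,0.371,-0.844,0,0,0],[0.042,0.371,-0.844,0,0,0]]
  ]
}}

```text
time_s: 31.2
ee_pos: [484.1, 263.8, 193.6]
ee_rot: [-26.2, 90.0, -94.6]
force: [-0.6, -1.5, 0.0]
gripper_width: 72.9
```

Call:
{"op": "send_rows", "data": {
  "commands": [
    [[0.02,0.186,-0.422,0,0,0],[0.041,0.372,-0.845,0,0,0],[0.041,0.372,-0.845,0,0,0],[0.041,0.372,-0.845,0,0,0],[0.041,0.372,-0.845,0,0,0]]
  ]
}}

```text
time_s: 31.82
ee_pos: [487.3, 353.9, 190.1]
ee_rot: [-19.4, 90.0, -88.0]
force: [-0.8, -0.3, 0.5]
gripper_width: 72.9
```

Run:
```python
from h import *
chk()
W=look('wrist','w7'); print('hall',near(W,487,356,60,30,60),near(W,487,356,60,53,60))
T=look('top','t7'); print('crown',near(T,465,-197,35,150,160),near(T,465,-197,35,138,144),'tower',near(T,465,-197,40,117,126),'slab',near(T,558,-172,60,47,54))
S=look('scene','s7');print('crown',near(S,465,-197,35,150,160),near(S,465,-197,35,138,144))
```

```text
t 31.825 [487.3 353.9 190.1] phi -68.6 down [ 0.    -0.001 -1.   ] w 72.9 F [-0.8 -0.3  0.5] cmd [487.  356.  190.  -68.5]
hall (4508, array([485. , 356.8]), array([74.5, 41.2]), 21.2, np.float64(48.2)) (979, array([484.9, 356.9]), array([74.3,  9.9]), 21.7, np.float64(54.7))
crown (178, array([ 463.6, -198.1]), array([21.6, 22.7]), 14.7, np.float64(155.1)) (334, array([ 463.8, -198.3]), array([40.2, 40.3]), 14.3, np.float64(141.1)) tower (101, array([ 463. , -195.9]), array([44. , 41.4]), 14.9, np.float64(121.1)) slab (619, array([ 556.1, -173.4]), array([31.1, 81.2]), 15.0, np.float64(51.0))
crown (77, array([ 468.5, -196.5]), array([26.2, 22.9]), 13.9, np.float64(153.2)) (119, array([ 467.6, -196.7]), array([41.4, 41.2]), 19.0, np.float64(140.0))
```

View pics/w7.png

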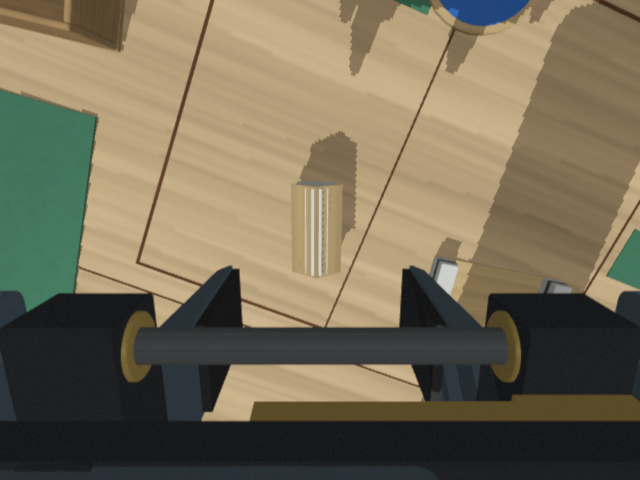

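View pics/s7.png

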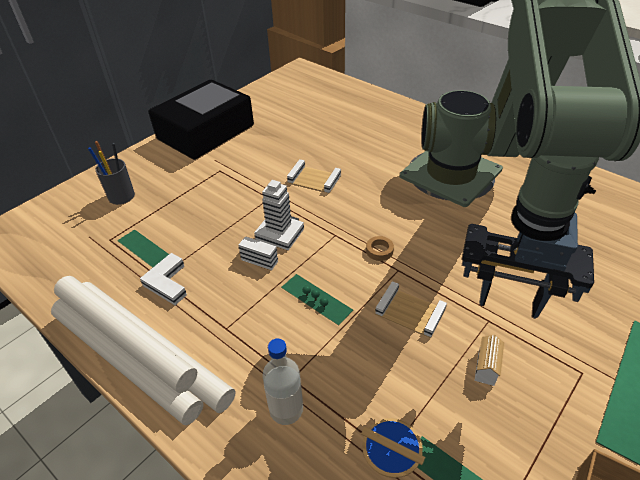

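The crown sits centred on the tower: both measure (464,-198) in the top camera. In the wrist picture the hall is at (317,230) and measures (485,357) at 21.4°. Its eaves are 41 mm wide over the 36 mm walls. I go down and check the grip width.

```bash
python3 -c "
from h import *
plan((485.5,356.5,100,-68.6),(485.5,356.5,8,-68.6)); print('up');plan((485.5,356.5,85,-68.6),(465.7,173.8,85,-80.1),save=False)"
```

```text
[0.9, -0.012, -0.01, 0.0003, 0, 0] min rows 1.4
   -> [485.5 356.5 100.  -68.6]
[0.92, -0.0, -0.0, 0.0, 0, 0] min rows 1.5
   -> [485.5 356.5   8.  -68.6]
up
[-0.77, -0.0, -0.0, 0.0, 0, 0] min rows 1.2
   -> [485.5 356.5  85.  -68.6]
[0.0, -0.426, 0.814, 0.032, 0, 0] min rows 1.5
[0.0, -0.254, 0.883, -0.0, 0, 0] min rows 1.5
   -> [465.7 173.8  85.  -80.1]
```

Call:
{"op": "send_rows", "data": {
  "commands": [
    [[0.45,-0.012,-0.01,0.0003,0,0],[0.9,-0.012,-0.01,0.0003,0,0],[0.9,-0.012,-0.01,0.0003,0,0],[0.9,-0.012,-0.01,0.0003,0,0]]
  ]
}}

```text
time_s: 32.48
ee_pos: [486.6, 357.0, 101.6]
ee_rot: [101.2, 89.8, 32.6]
force: [-0.1, 0.5, 1.3]
gripper_width: 72.7
```

Call:
{"op": "send_rows", "data": {
  "commands": [
    [[0.25,0,0,0,0,0],[0.5,0,0,0,0,0],[0.7,0,0,0,0,0],[0.85,0,0,0,0,0],[0.92,0,0,0,0,0],[0.92,0,0,0,0,0],[0.92,0,0,0,0,0]]
  ]
}}

```text
time_s: 33.35
ee_pos: [486.0, 356.9, 8.7]
ee_rot: [101.4, 89.9, 32.8]
force: [0.4, 0.8, 0.5]
gripper_width: 72.9
```

Call:
{"op": "send_rows", "data": {
  "commands": [
    [[0,0,0,0,0,0],[0,0,0,0,0,0],[0,0,0,0,0,0],[0,0,0,0,0,0],[0,0,0,0,0,0],[0,0,0,0,0,0],[0,0,0,0,0,0]]
  ],
  "jaw": 1,
  "force": 20
}}

```text
time_s: 34.22
ee_pos: [485.5, 356.5, 7.9]
ee_rot: [36.1, 90.0, -32.5]
force: [0.2, -0.5, 0.3]
gripper_width: 36.2
```

Call:
{"op": "send_rows", "data": {
  "commands": [
    [[-0.05,0,0,0,0,0],[-0.15,0,0,0,0,0],[-0.3,0,0,0,0,0],[-0.5,0,0,0,0,0],[-0.7,0,0,0,0,0],[-0.77,0,0,0,0,0],[-0.77,0,0,0,0,0],[-0.77,0,0,0,0,0]]
  ]
}}

```text
time_s: 35.22
ee_pos: [485.0, 356.1, 84.2]
ee_rot: [-73.4, 89.9, -142.0]
force: [-0.2, -0.3, -1.3]
gripper_width: 35.9
```

Run:
```python
from h import *
json.dump([485.5,356.5,85,-68.6],open('cmd.json','w'))
chk()
W=look('wrist','w8'); S=look('scene','s8')
p=cv2.imread('pics/s8.png'); cv2.imwrite('pics/s8c.png',cv2.resize(p[210:400,400:600],None,fx=3,fy=3))
```

```text
t 35.225 [485.  356.1  84.2] phi -68.6 down [-0.001 -0.001 -1.   ] w 35.9 F [-0.2 -0.3 -1.3] cmd [485.5 356.5  85.  -68.6]
```

View pics/s8c.png

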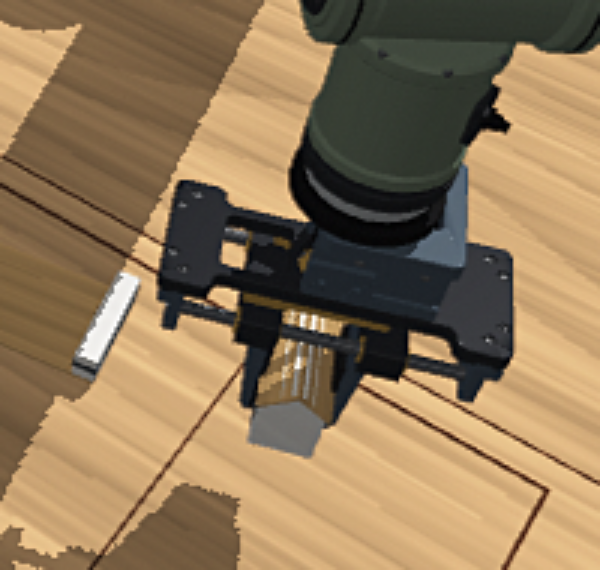

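The crop shows the hall hanging level in the jaws, gripped on its walls (36 mm opening). Carrying it to the court.

Call:
{"op": "send_rows", "data": {
  "commands": [
    [[0,-0.1,0.2,0.008,0,0],[0,-0.21,0.4,0.016,0,0],[0,-0.32,0.61,0.024,0,0],[0,-0.426,0.814,0.032,0,0],[0,-0.426,0.814,0.032,0,0],[0,-0.426,0.814,0.032,0,0]]
  ]
}}

```text
time_s: 36.08
ee_pos: [476.0, 265.1, 85.2]
ee_rot: [120.6, 89.9, 40.5]
force: [0.9, 1.0, -1.3]
gripper_width: 35.8
```

Call:
{"op": "send_rows", "data": {
  "commands": [
    [[0,-0.06,0.22,0,0,0],[0,-0.125,0.44,0,0,0],[0,-0.19,0.66,0,0,0],[0,-0.23,0.8,0,0,0],[0,-0.254,0.883,0,0,0],[0,-0.254,0.883,0,0,0],[0,-0.254,0.883,0,0,0],[0,-0.254,0.883,0,0,0]]
  ]
}}

```text
time_s: 37.08
ee_pos: [465.8, 174.3, 84.9]
ee_rot: [103.0, 90.0, 22.9]
force: [-0.4, 0.4, -1.4]
gripper_width: 35.7
```

Run:
```python
from h import *
json.dump([465.7,173.8,85,-80.1],open('cmd.json','w'))
chk()
W=look('wrist','w9')
y=np.radians(99.9)
for s in (1,-1): print(near(W,466+s*53*np.cos(y),173.5+s*53*np.sin(y),48,21,28))
S=look('scene','s9')
for s in (1,-1): print('scene',near(S,466+s*53*np.cos(y),173.5+s*53*np.sin(y),48,21,28))
```

```text
t 37.075 [465.8 174.3  84.9] phi -80.1 down [ 0.  0. -1.] w 35.7 F [-0.4  0.4 -1.4] cmd [465.7 173.8  85.  -80.1]
(2673, array([460.7, 227.3]), array([69.9, 16.4]), 9.9, np.float64(23.3))
(2684, array([479.2, 122.9]), array([70. , 16.4]), 10.3, np.float64(23.5))
scene (253, array([458.1, 226.4]), array([81.2, 16.1]), 10.9, np.float64(23.5))
scene (233, array([477., 122.]), array([83.2, 16.5]), 10.5, np.float64(23.7))
```

View pics/w9.png

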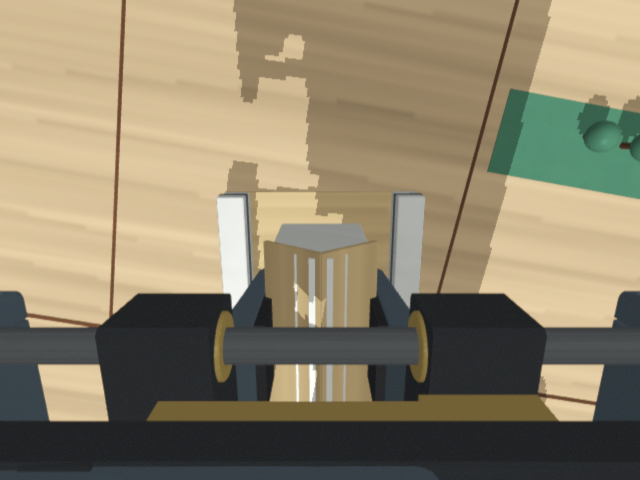

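Call:
{"op": "send_rows", "data": {
  "commands": [
    [[0.2,0,0,0,0,0],[0.4,0,0,0,0,0],[0.55,0,0,0,0,0],[0.65,0,0,0,0,0],[0.7,0,0,0,0,0],[0.72,0,0,0,0,0],[0.735,0,0,0,0,0],[0.735,0,0,0,0,0],[0.735,0,0,0,0,0],[0.735,0,0,0,0,0]]
  ]
}}

```text
time_s: 38.42
ee_pos: [465.8, 173.8, 11.6]
ee_rot: [87.1, 90.0, 7.0]
force: [-0.3, 0.0, -2.1]
gripper_width: 36.0
```

Call:
{"op": "send_rows", "data": {
  "commands": [
    [[0,0,0,0,0,0],[0,0,0,0,0,0],[0,0,0,0,0,0],[0,0,0,0,0,0],[0,0,0,0,0,0]]
  ],
  "jaw": -0.15
}}

```text
time_s: 39.05
ee_pos: [465.7, 173.8, 11.4]
ee_rot: [41.3, 90.0, -38.8]
force: [0.0, 0.0, 0.1]
gripper_width: 52.3
```

Call:
{"op": "send_rows", "data": {
  "commands": [
    [[-0.1,0,0,0,0,0],[-0.3,0,0,0,0,0],[-0.6,0,0,0,0,0],[-0.95,0,0,0,0,0],[-0.95,0,0,0,0,0]]
  ]
}}

```text
time_s: 39.67
ee_pos: [467.8, 174.5, 109.6]
ee_rot: [98.5, 89.6, 18.4]
force: [-0.9, -0.2, -0.3]
gripper_width: 51.8
```

Call:
{"op": "send_rows", "data": {
  "commands": [
    [[-0.5,-0.3,0,0,0,0],[-0.9,-0.8,0,0,0,0],[-0.9,-0.8,0,0,0,0],[-0.9,-0.8,0,0,0,0],[-0.9,-0.8,0,0,0,0]]
  ]
}}

```text
time_s: 40.3
ee_pos: [387.1, 160.0, 195.1]
ee_rot: [-75.7, 89.9, -155.9]
force: [-0.9, -0.3, -0.2]
gripper_width: 52.4
```

Run:
```python
from h import *
chk()
y=np.radians(99.9)
for cam in('top','scene','wrist'):
    A=look(cam,cam+'10'); print(cam)
    for n,a in dict(hall=(466,173.5,50,33,60),ridge=(466,173.5,50,56,62),w1=(466+53*np.cos(y),173.5+53*np.sin(y),44,21,28),w2=(466-53*np.cos(y),173.5-53*np.sin(y),44,21,28),crowntop=(465,-197,35,150,160),crownlow=(465,-197,35,138,144),tower=(465,-197,40,117,126),pod=(465,-197,75,23,27.5),slab=(558,-172,60,47,54),tape=(361.5,21.5,45,15,23),bottle=(785,123,60,30,190)).items(): print(n,near(A,*a))
```

```text
t 40.3 [387.1 160.  195.1] phi -80.1 down [-0.002 -0.001 -1.   ] w 52.4 F [-0.9 -0.3 -0.2] cmd [465.7 173.8  85.  -80.1]
top
hall (260, array([479.5, 166.6]), array([47.6, 25. ]), 11.2, np.float64(51.6))
ridge (76, array([480.9, 168.2]), array([47.1, 12.5]), 23.8, np.float64(58.1))
w1 None
w2 (168, array([491.1, 123.9]), array([43.3, 16. ]), 10.3, np.float64(25.2))
crowntop (173, array([ 463.6, -198.1]), array([21.7, 23.3]), 15.0, np.float64(155.2))
crownlow (323, array([ 463.7, -198.1]), array([39.8, 40.2]), 15.3, np.float64(140.9))
tower (97, array([ 463. , -196.2]), array([44.5, 41.7]), 16.7, np.float64(121.0))
pod (793, array([ 460.9, -198.1]), array([85.1, 90.6]), 14.4, np.float64(25.2))
slab (619, array([ 556.1, -173.4]), array([30.6, 80.6]), 15.0, np.float64(50.7))
tape (492, array([359.9,  20.5]), array([62.2, 62. ]), 45.1, np.float64(20.0))
bottle (1299, array([779.7, 120.8]), array([53.4, 59.6]), 17.9, np.float64(126.3))
scene
hall (678, array([467. , 173.4]), array([78. , 41.1]), 10.2, np.float64(49.6))
ridge (120, array([468., 174.]), array([75.9, 13.1]), 10.1, np.float64
[... 509 characters left out ...]
ay([ 559.8, -172.5]), array([33. , 81.5]), 15.5, np.float64(49.6))
tape (299, array([363. ,  22.9]), array([63.5, 63.4]), 65.4, np.float64(18.1))
bottle (1998, array([790.7, 126.8]), array([54.2, 60.3]), 46.5, np.float64(120.8))
wrist
hall (5438, array([465.7, 173.7]), array([74.2, 41.3]), 9.9, np.float64(51.1))
ridge (1154, array([465.6, 173.8]), array([73.8, 11.8]), 10.2, np.float64(57.7))
w1 (1969, array([455.6, 226.1]), array([79.2, 16.3]), 10.3, np.float64(23.3))
w2 (1989, array([474.1, 121.9]), array([80. , 16.4]), 10.1, np.float64(23.4))
crowntop None
crownlow None
tower None
pod None
slab None
tape (1861, array([365.2,  23.6]), array([55.3, 63.2]), 21.5, np.float64(18.5))
bottle None
```

View pics/scene10.png

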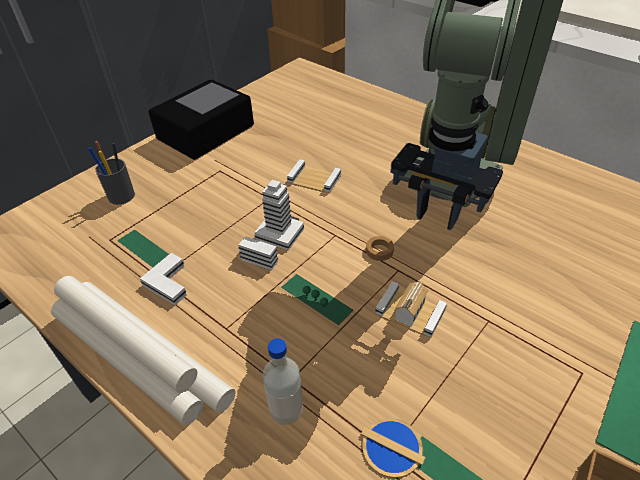

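View pics/top10.png

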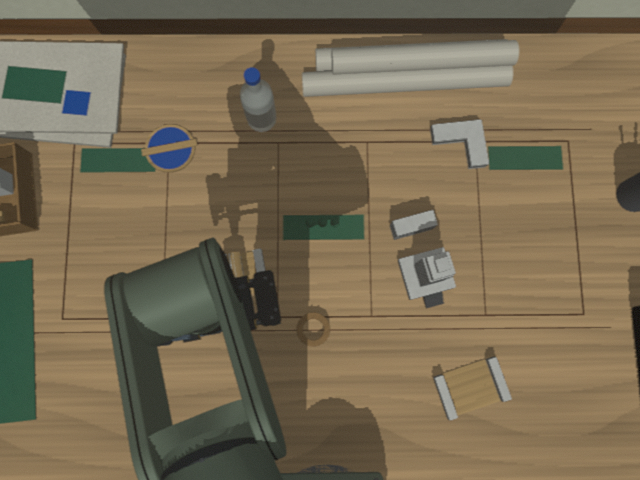

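Every placement checks out, and the tape and bottle are where they started. I let the arm settle, then hand the job in.

Call:
{"op": "send_rows", "data": {
  "commands": [
    [[0,0,0,0,0,0],[0,0,0,0,0,0],[0,0,0,0,0,0],[0,0,0,0,0,0]]
  ]
}}

```text
time_s: 40.95
ee_pos: [386.9, 160.1, 196.5]
ee_rot: [69.3, 90.0, -10.8]
force: [-0.1, 0.1, -0.3]
gripper_width: 52.4
```

```bash
python3 -c "
from h import *
chk(); print(env.job_done())"
```

```text
t 40.95 [386.9 160.1 196.5] phi -80.1 down [ 0. -0. -1.] w 52.4 F [-0.1  0.1 -0.3] cmd [465.7 173.8  85.  -80.1]
the job is handed in; nothing more can be done
None
```

I placed all four buildings and handed the job in at about 41 s, with the gripper open and clear of everything.

| Placement | Last check | Limit |
|---|---|---|
| Tower on podium | within about 2 mm of the middle, square within about 2° | 12 mm, 14° |
| Crown on tower | within about 2 mm, square within about 2° | 10 mm, 14° |
| Slab behind podium | centre about 94 mm back (street about 39 mm), off-centre by 1–2 mm, parallel within about 1° | 80–110 mm, 15 mm, 11° |
| Hall on court (the left-hand one) | about 1 mm off the middle, parallel within about 0.5° | 12 mm, 11° |

The bottle and the tape measured within about 2 mm of their starting positions.

**Checks that disagreed:**
- The top and scene cameras differ by a steady 4 mm or so. I worked from the average, and the wrist camera agreed with it.
- The top camera's podium outline came out 5–8 mm too long because it took in the steps, so I used the scene and wrist readings for the podium.
- In the last look, the top camera's view of the hall was partly blocked by the arm, and the scene camera's view of the tower top was partly hidden by the crown. I ignored those two readings; the tower figures come from the look after it was placed and the last top view.

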